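Swap the kit car's battery: empty pack into the drawer, fresh pack held over the bay

TASK

Change the battery of the little four-wheeled robot car: lay the empty pack that lies loose on the table flat in the open top drawer of the drawer unit (do not drop it in) and slide the drawer fully shut. Then take the charged pack out of the charger, lift it over the parts box and hold it level about a centimetre above the open battery bay of the car, centred and square over the bay with its contact nose over the bay's contact slot, without letting it touch the car. Finish still holding it there, so that I can check the contacts and guide it home by hand; do not let go, and do not shift the car or the other things on the table.

Things in the scene. Friction and masses are not known exactly. Their poses are not given: they have to be found in the camera images.
- spent_pack: The empty battery pack: a black box 90 long (x) x 44 wide (y) x 38 high (z), 0.12 to 0.25 kg, lying loose on the table right side up between the robot and the parts box. Its +x end carries a contact nose 24 wide, 10 long, 22 high. Origin: centre of the underside of the 90 mm box; x points to the nose, z up. Grip across the 44 mm width.
- fresh_pack: The charged battery pack: exactly like the empty one (black, 90 x 44 x 38, 10 mm nose at its +x end, 0.12 to 0.25 kg), but sitting loose in the charger's cradle with its underside 10 mm above the table. Origin: centre of the underside of the 90 mm box; x points to the nose, z up.
- fresh_nose (a point): The middle of the end face of the charged pack's contact nose, 54 mm ahead of the pack's origin (+x) and 12 mm above its underside.
- charger: Desktop charger, fixed: grey plate 156 (x -70 to +86) x 88 x 10 high. The pack stands on it at the origin, nose to +x, between an end stop (x -50, top at height 32), a contact tower (x 58 to 82, top 40) and corner cheeks (tops 24 to 32). Within 33 of the middle its long sides are free down to the plate; lift straight up 35 or more to clear. Origin: table level under the pack's centre.
- car: The kit car, loose (about 0.9 kg), standing on four black tyres 65 in diameter; about 220 long (x, front bumper and distance sensor at +x) and 178 wide over the tyres. The open grey battery bay is in its middle. Nothing on it is higher than 68 above the table. Origin: table level under the centre of the bay; x points to the car's front, z up.
- bay_mouth (a point): Centre of the open mouth of the car's battery bay, level with the top edge of its walls, 66 above the table; axes as the car's. The mouth is 100 long (x) by 50 wide (y), 30 deep; the slot for the pack's nose, 28 wide, with the car's contacts in it, is in its wall at the +x (front) end.
- drawer (a joint): Opening in m of the top drawer of the grey two-drawer desktop unit (250 deep x 190 wide x 135 high, fixed to the table, drawer fronts towards the robot): 0 is fully shut, 0.19 its stop; it starts 0.14 to 0.17 open. It slides stiffly (about 1.5 N) and stays where it is left.
- drawer_floor (a point): Centre of the inner floor of the top drawer (moves with it), 76 above the table. Inside: 222 long (x -111 to +111), 162 wide (y), walls 42 high above the floor. x points into the unit, the way the drawer slides shut; the part from x = -111 to x = opening - 115 mm is open to above, the rest is under the unit's top.
- drawer_lip (a point): Middle of the front edge of the pull lip on the top drawer's front (moves with it), 117 above the table. The lip is 90 wide, 6 thick and stands 14 out from the white front plate, whose top edge is 128 above the table. Axes as the drawer's: pushing the lip or the front plate to +x shuts the drawer.
- parts_box: A bystander; leave it where it is. Clear open box of small kit parts, 126 (x) x 86 (y) x 64 high, standing between the charger and the car. Origin: centre of its underside.
- small_parts_box: A bystander; leave it where it is. Clear open box of small parts, 111 x 91 x 52 high, on the far part of the table. Origin: centre of its underside.
- beam_frames: A bystander; leave it where it is. Stack of two purple perforated frames, 105 x 75 x 32 high, on the far part of the table. Origin: centre of its underside.
- control_hub: A bystander; leave it where it is. Yellow rounded box 96 x 62 x 26 high, on the far part of the table. Origin: centre of its underside.
- spare_wheel: A bystander; leave it where it is. Black tyre 65 in diameter, 26 high, lying flat near the robot. Origin: centre of its underside.
- spare_motor: A bystander; leave it where it is. Small white and steel gear motor 65 x 22 x 19 high, near the robot. Origin: under the middle of its white gearbox.
- screwdriver: A bystander; leave it where it is. Black-handled screwdriver, under 220 long and 30 thick, lying to the robot's right, between the car and the laptop. Origin: about the middle of its length.
There are look-alikes about, which are no part of the job. Leave any red look-alike of the spent_pack alone.

How it is judged:
On the way, in this order (a step that is already met when the one before it is completed fails the run):
1. the empty pack lies flat and released in the still open top drawer (x of spent_pack in the frame of drawer_floor between -0.1 and 0.1 m and y of spent_pack in the frame of drawer_floor between -0.07 and 0.07 m and z of spent_pack in the frame of drawer_floor between -0.006 and 0.012 m and angle between spent_pack's own z axis and vertical below 0.2 rad and contact force between spent_pack and the fingers below 0.1 N and value of joint drawer above 0.05 m), for 0.2 s.
2. the drawer is fully shut with the empty pack inside, the charged pack still in the charger (x of spent_pack in the frame of drawer_floor between -0.1 and 0.1 m and y of spent_pack in the frame of drawer_floor between -0.07 and 0.07 m and z of spent_pack in the frame of drawer_floor between -0.006 and 0.012 m and angle between spent_pack's own z axis and vertical below 0.2 rad and contact force between spent_pack and the fingers below 0.1 N and value of joint drawer below 0.006 m and distance between fresh_pack and charger below 0.03 m), for 0.2 s.
At the end, for the whole second after the job is handed in: Charged pack held by the fingers, still and level, underside 3 to 22 mm above the bay rim, centre within 8 mm, axis within 0.12 rad, nose at the slot end, touching nothing else; empty pack flat and released in the top drawer, drawer shut within 6 mm (horizontal distance between fresh_pack and bay_mouth below 0.008 m and z of fresh_pack in the frame of bay_mouth between 0.003 and 0.022 m and angle between the x axis of fresh_pack and the x axis of bay_mouth, either way round below 0.12 rad and x of fresh_nose in the frame of bay_mouth above 0.04 m and angle between fresh_pack's own z axis and vertical below 0.1 rad and linear speed of fresh_pack below 0.02 m/s and contact force between fresh_pack and the fingers above 1 N and contact force between fresh_pack and car below 0.05 N and contact force between fresh_pack and parts_box below 0.05 N and contact force between fresh_pack and charger below 0.05 N and x of spent_pack in the frame of drawer_floor between -0.1 and 0.1 m and y of spent_pack in the frame of drawer_floor between -0.07 and 0.07 m and z of spent_pack in the frame of drawer_floor between -0.006 and 0.012 m and angle between spent_pack's own z axis and vertical below 0.2 rad and contact force between spent_pack and the fingers below 0.1 N and value of joint drawer below 0.006 m); the arm keeps its last pose, push and grip.
It fails at once if the charged pack touches the car (contact force between fresh_pack and car above 0.5 N).
It fails at once if the car is shifted by more than 15 mm (distance of car from where it was at the start of the episode above 0.015 m).
It fails at once if a pack is dropped (let go and moving faster than 0.8 m/s) ((contact force between spent_pack and the fingers below 0.05 N and linear speed of spent_pack above 0.8 m/s) or (contact force between fresh_pack and the fingers below 0.05 N and linear speed of fresh_pack above 0.8 m/s)).
It fails at once if another thing on the table is shifted by more than 25 mm or tipped (distance of any of parts_box, small_parts_box, beam_frames, control_hub, spare_wheel, spare_motor, screwdriver from where it was at the start of the episode above 0.025 m or angle between any of parts_box, small_parts_box, beam_frames, control_hub, spare_wheel, spare_motor's own z axis and vertical above 0.35 rad).
It also fails if it takes over 66 s, if anything falls off the work surface, if the arm or the gripper's body presses on something with over 40 N, if the wrist force passes 120 N, or if a joint passes its speed limit or range.

ROBOT

A 7-joint arm with a two-finger parallel gripper is mounted at the origin on the work surface. World frame = base frame: x ahead of the robot, y to its left, z up, the work surface at z = 0. Lengths are in m, angles in rad, forces in N, time in s.
With the tool pointing down it reaches from about 0.4 to 0.875 m from the base axis. Payload 19.3 kg.
Tool frame: the origin (TCP) lies at the very end of the fingers, on their centre line; the grasp point (between the pads) lies 19 mm behind it (ctrl.grip_depth is the z of the grasp point in the tool frame, in m); z points along the fingers, y is the direction in which the jaws open and shut (so a half turn about z gives the same grasp; the last joint's range is limited). The gripper opens to 85 mm and grips with 20 to 120 N. Pads are 22 mm wide; open, the fingers measure 114 mm over their backs; the gripper's body (76 mm by 85 mm) begins 54 mm behind the grasp point. The pads swing forward as they close: fully open they stand 13 mm farther back than shut.
Start: joints at [-1.212, 0.521, -0.036, 1.599, 0.021, 1.021, -0.113], TCP at [0.26, 0.568, 0.231] pointing down, gripper open.
Joint ranges: [-2.91, 2.91], [-0.3, 2.13], [-1.5, 1.42], [0.17, 2.43], [-1.26, 4.41], [0.16, 1.93], [-2.52, 2.52]. Speed limits (rad/s): [1.89, 1.89, 2.39, 2.39, 3.01, 3.01, 3.01].

INTERFACE

Orientations are given as a unit quaternion [x, y, z, w].
In Python, from bench import read_state, camera, camera_params, close_job, cut_out, landmark_of, ctrl gives the robot as it stands.
- The arm moves only by the shell command python3 -m crank 'ROWS' [FORCE]. ROWS is JSON, a list of rows, each a list of 3 entries, a list of its own where there are three numbers: the shift along the tool's x, y, z in mm, then the turn, a rotation vector about the tool's x, y, z in degrees, then the finger opening in mm, from 0 to 85.4. In form: [[[dx, dy, dz], [rx, ry, rz], hand], ...]. A call has 1 to 20 rows; each row is the pose to reach, as a shift and turn from the pose measured when the call began, along the tool's axes at that moment; what a row does not reach only later rows make up. A row lasts 1/10 s, in which the tool goes at most 50 mm and 8.59 degrees, less where a joint would pass 70% of its speed; a pose out of reach is approached as far as the arm can. A call with a gripper value outside its range is refused whole. The fingers move at their own pace and stop on an object; FORCE is the grip in N (left out, the last holds). Time passes only in rows, so rows that repeat a pose let the fingers close. It gives the time, the measured TCP pose, the force and the opening at its end, in the units of the state.
- read_state(): the state, without advancing time (a new reading comes with each control period).
- camera(name): name is "side" or "top" or "wrist"; returns (picture, depth): 420x560x3 uint8, red, green, blue; 420x560 float32, m along the optical axis (not along the pixel's ray), 0 where there is no reading.
- camera_params(name): a dict with "camera_matrix" (3x3 intrinsics, pixels), "world_from_camera" (4x4, takes a point from camera to world coordinates). Camera axes: x right, y up, looking along -z (the intrinsics and any distortion apply to the point x, -y, -z); pixel columns grow to the right and rows downward; lengths in m; the calibration is good to about 2 mm. A picture is of the moment at which its call begins: read the wrist's pose just before it. camera_params takes no time and is no camera call; for the wrist camera it gives the pose at the moment of the call.
- close_job(): hands the job in, once; it reports no verdict.
Trained networks look in the newest picture that a camera, given by its name, has taken for a name from the list of things; names that differ only in an ending like _2 or _b are one class to them, and where a whole thing is asked for, a point or a joint stands for the part that bears it (a point fixed in the world has none). Each returns a list of dicts, best first, with "conf" (0 to 1); they miss things now and then, are a little off and sometimes report something else, mostly with a low value. They report only what shows in the picture. A call takes as long as a camera call. They do not tell look-alikes from the thing itself.
- cut_out(camera, label): "mask" (420x560 bool, what is visible of it).
- landmark_of(camera, label): "point" ([x, y, z] in m, in world coordinates, good to about 4 mm: a listed point, or the origin of a listed thing).
The state is a dict: "time": time; "joints": joint angles; "qd": joint speeds; "effort": joint torques, N m; "tcp_pos": TCP position; "tool_rot": TCP orientation; "wrist_force": force on the tool from outside, world axes, zero at the start; "ft_torque": the same for the moment, N m; "grip_width": finger opening in m.
Only numpy, scipy, OpenCV 4.12 (cv2) and the standard library are available. Lean on these libraries where they do the work, as an engineer would, in place of code of your own. Each camera call takes 0.05 s, during which the arm holds its last target.

## Working session

There is one attempt and no reset: what is moved stays moved. The work goes in short steps, Python scripts to look and compute and a shell command to move; the robot and the scene stay as the last step left them, time stands still between calls to the robot, and variables do not carry over. Pictures are saved under pics/ and viewed, and the job is handed in when it is done.

```bash
ls; mkdir -p pics; python3 - <<'E'
from bench import *
import cv2
s=read_state(); print(s)
for n in ("top","side","wrist"):
    p,d=camera(n); cv2.imwrite(f"pics/{n}0.png",p[:,:,::-1])
    print(n,camera_params(n))
E
```

```text
pics
{'time': 0.0, 'joints': array([-1.21223652,  0.52204612, -0.03633083,  1.59999542,  0.02119733,
        1.02111916, -0.11280319]), 'qd': array([ 1.95539566e-04, -9.14783174e-05, -3.82798659e-04, -4.46899219e-04,
        1.89095897e-03, -4.42543264e-04,  2.70381060e-04]), 'effort': array([-8.97199898e-04, -9.27086735e+01,  1.97961241e+00, -3.69939423e+01,
        1.78074685e-02,  8.05913005e-03, -1.24053651e-05]), 'tcp_pos': array([0.25972857, 0.56809965, 0.2307102 ]), 'tool_rot': array([ 2.12747303e-01,  9.77107074e-01, -5.85299924e-04, -8.58992615e-05]), 'wrist_force': array([ 0.07919833, -0.18932996,  0.56524052]), 'ft_torque': array([-0.01222467,  0.02050918, -0.01589242]), 'grip_width': 0.08544686206394736}
top {'camera_matrix': array([[433.53692142,   0.        , 283.19064502],
       [  0.        , 433.53692142, 206.78656137],
       [  0.        ,   0.        ,   1.        ]]), 'world_from_camera': array([[ 0.00442414,  0.98293521, -0.18389889,  0.24116628],
       [-0.99993107,  0.00234835, -0.01150391, -0.09569051],
       [-0.01087574,  0.1839371 ,  0.98287785,  1.3288
[... 356 characters left out ...]
090315, -0.63664582, -1.02939726],
       [-0.00764108,  0.76467027,  0.64437643,  1.07594559],
       [ 0.        ,  0.        ,  0.        ,  1.        ]])}
wrist {'camera_matrix': array([[368.13182976,   0.        , 279.95444347],
       [  0.        , 368.13182976, 206.0681535 ],
       [  0.        ,   0.        ,   1.        ]]), 'world_from_camera': array([[ 4.15630869e-01, -8.69493649e-01, -2.66892815e-01,
         1.91075299e-01],
       [ 9.09533379e-01,  3.97370501e-01,  1.21843001e-01,
         5.99110643e-01],
       [ 1.13615779e-04, -2.93389636e-01,  9.55992944e-01,
         3.74476400e-01],
       [ 0.00000000e+00,  0.00000000e+00,  0.00000000e+00,
         1.00000000e+00]])}
```

View pics/top0.png

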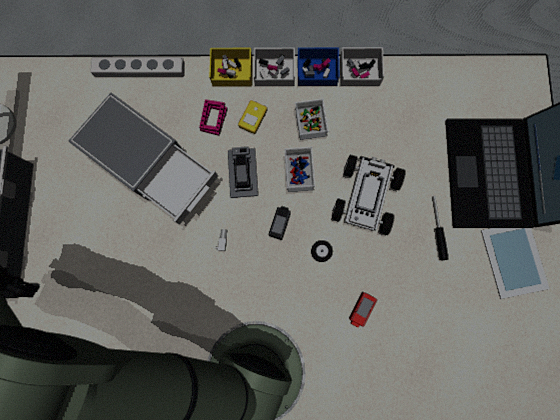

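View pics/side0.png

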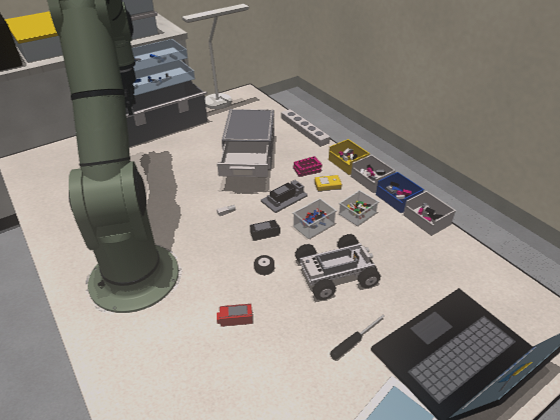

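View pics/wrist0.png

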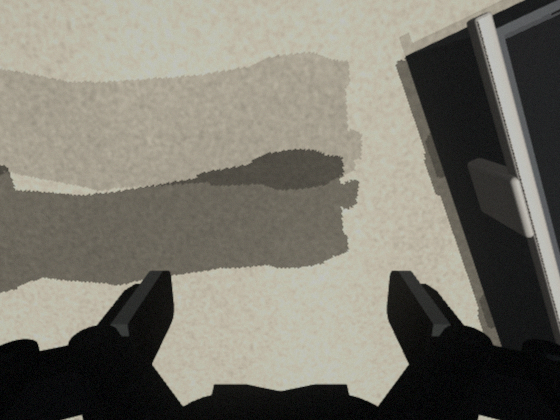

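```bash
python3 - <<'E'
from bench import *
import numpy as np
for n in ("top","side"):
    camera(n)
    for l in ["spent_pack","fresh_pack","fresh_nose","charger","car","bay_mouth","drawer_floor","drawer_lip","parts_box","spare_wheel","spare_motor","screwdriver"]:
        print(n,l,[(round(r["conf"],2),np.round(r["point"],3).tolist()) for r in landmark_of(n,l)[:4]])
print(read_state()["time"])
E
```

```text
top spent_pack [(0.95, [0.436, -0.069, -0.001]), (0.83, [0.182, -0.314, -0.003])]
top fresh_pack [(0.57, [0.587, 0.051, 0.008])]
top fresh_nose [(0.76, [0.643, 0.055, 0.026])]
top charger [(0.86, [0.591, 0.045, -0.002])]
top car [(0.91, [0.52, -0.339, 0.003])]
top bay_mouth [(0.56, [0.521, -0.342, 0.064])]
top drawer_floor [(0.19, [0.778, 0.148, 0.002])]
top drawer_lip [(0.75, [0.49, 0.162, 0.116])]
top parts_box [(0.96, [0.599, -0.127, 0.001])]
top spare_wheel [(0.8, [0.352, -0.199, -0.002]), (0.16, [0.591, 0.045, -0.002])]
top spare_motor [(0.63, [0.372, 0.107, 0.002])]
top screwdriver [(0.67, [0.425, -0.555, 0.003])]
side spent_pack [(0.9, [0.183, -0.317, 0.001]), (0.57, [0.436, -0.071, -0.0])]
side fresh_pack [(0.79, [0.595, 0.047, 0.012])]
side fresh_nose [(0.6, [0.648, 0.057, 0.023])]
side charger [(0.89, [0.594, 0.05, 0.0])]
side car [(0.63, [0.526, -0.342, 0.006])]
side bay_mouth [(0.94, [0.527, -0.34, 0.063])]
side drawer_floor [(0.65, [0.574, 0.268, 0.074])]
side drawer_lip [(0.69, [0.487, 0.163, 0.117])]
side parts_box [(0.57, [0.606, -0.132, -0.0])]
side spare_wheel [(0.84, [0.352, -0.198, -0.003])]
side spare_motor [(0.4, [0.368, 0.106, -0.0])]
side screwdriver [(0.63, [0.424, -0.558, -0.002])]
1.45
```

```bash
cat > h.py <<'E'
from bench import *
import numpy as np, cv2
def cloud(n):
    p,d=camera(n); P=camera_params(n); K=P["camera_matrix"];T=P["world_from_camera"]
    v,u=np.mgrid[0:420,0:560]
    c=np.stack([(u-K[0,2])/K[0,0]*d,-(v-K[1,2])/K[1,1]*d,-d],-1)
    return p,d,c@T[:3,:3].T+T[:3,3]
def proj(n,X):
    P=camera_params(n); K=P["camera_matrix"];T=P["world_from_camera"]
    c=(np.asarray(X)-T[:3,3])@T[:3,:3]
    return np.array([K[0,0]*c[0]/-c[2]+K[0,2], K[1,1]*c[1]/c[2]+K[1,2]])
def rect(pts):
    r=cv2.minAreaRect((pts[:,:2]*1000).astype(np.float32)); return [np.round(r[0],1).tolist(),np.round(r[1],1).tolist(),round(r[2],1)]
E
python3 - <<'E'
from h import *
for n in ("top","side"):
    p,d,W=cloud(n)
    for l in ["spent_pack","fresh_pack","charger","parts_box","car","drawer"]:
        for r in cut_out(n,l)[:2]:
            m=r["mask"]&(d>0); q=W[m]
            z=np.percentile(q[:,2],[2,50,98])
            top=q[q[:,2]>z[2]-0.012]
            print(n,l,round(r["conf"],2),m.sum(),"z",z.round(3),"rect",rect(q),"toprect",rect(top),len(top))
p,d,W=cloud("top")
c=cv2.resize(p[80:260,60:240],(0,0),fx=3.3,fy=3.3,interpolation=2);cv2.imwrite("pics/c1.png",c[:,:,::-1])
c=cv2.resize(p[130:260,220:420],(0,0),fx=4,fy=4,interpolation=2);cv2.imwrite("pics/c2.png",c[:,:,::-1])
np.savez("/tmp/top.npz",p=p,d=d,W=W)
p,d,W=cloud("side");np.savez("/tmp/side.npz",p=p,d=d,W=W)
c=cv2.resize(p[100:300,210:410],(0,0),fx=3,fy=3,interpolation=2);cv2.imwrite("pics/c3.png",c[:,:,::-1])
E
```

```text
top spent_pack 0.59 610 z [-0.     0.038  0.043] rect [[179.4, -317.0], [56.6, 103.4], 64.5] toprect [[183.2, -314.9], [45.0, 89.4], 61.5] 491
top spent_pack 0.57 510 z [-0.002  0.038  0.044] rect [[439.3, -68.3], [51.1, 101.9], 72.4] toprect [[435.8, -69.6], [43.8, 90.8], 72.5] 431
top fresh_pack 0.65 3330 z [0.071 0.077 0.129] rect [[547.8, 229.7], [191.4, 183.6], 50.3] toprect [[537.9, 220.8], [163.5, 179.0], 52.6] 465
top fresh_pack 0.59 483 z [0.011 0.048 0.053] rect [[596.0, 51.6], [104.4, 51.2], 5.0] toprect [[591.4, 47.7], [90.5, 44.2], 4.9] 412
top charger 0.95 842 z [0.004 0.012 0.043] rect [[602.8, 47.0], [163.3, 86.4], 3.2] toprect [[606.8, 46.9], [135.8, 51.6], 6.9] 157
top charger 0.37 520 z [0.003 0.029 0.037] rect [[780.0, 146.9], [69.3, 101.2], 75.6] toprect [[781.4, 148.0], [65.6, 97.4], 81.2] 315
top parts_box 0.7 1241 z [-0.001  0.035  0.067] rect [[611.8, -131.6], [149.3, 91.3], 4.0] toprect [[601.2, -129.5], [128.6, 86.0], 4.3] 289
top car 0.92 3073 z [0.021 0.05  0.069] rect [[536.4, -343.1], [176.3, 233.4], 73.9] toprect [[528.8, -340.5], [175.3, 209.9], 74.0]
[... 821 characters left out ...]
], 2.5] 91
side charger 0.39 1650 z [0.073 0.081 0.13 ] rect [[564.2, 253.5], [259.0, 182.1], 53.0] toprect [[539.2, 223.0], [183.0, 179.1], 55.2] 268
side parts_box 0.7 1105 z [0.006 0.043 0.068] rect [[600.3, -132.4], [129.5, 90.8], 3.3] toprect [[600.3, -132.4], [129.5, 90.8], 3.3] 267
side car 0.62 3049 z [0.014 0.052 0.068] rect [[544.3, -332.3], [217.6, 241.9], 73.9] toprect [[529.7, -344.7], [179.5, 211.8], 74.2] 1152
side drawer 0.74 1599 z [0.073 0.081 0.13 ] rect [[567.8, 250.7], [258.7, 182.3], 50.6] toprect [[538.3, 215.1], [165.8, 178.8], 52.3] 255
side drawer 0.21 346 z [0.015 0.047 0.054] rect [[607.2, 66.6], [107.2, 125.7], 83.9] toprect [[592.3, 44.0], [90.4, 48.7], 3.4] 217
```

View pics/c2.png

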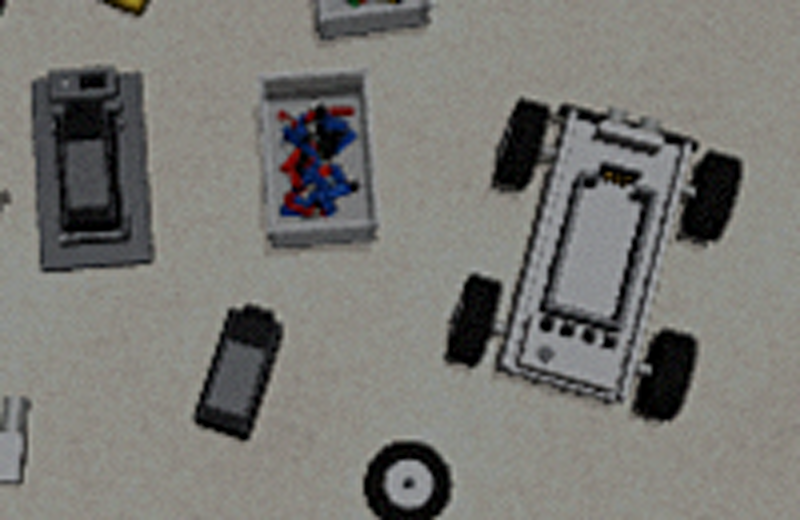

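View pics/c3.png

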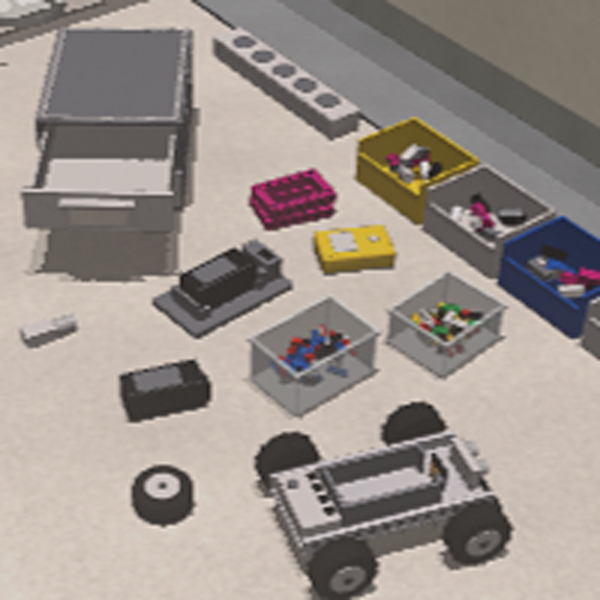

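View pics/c1.png

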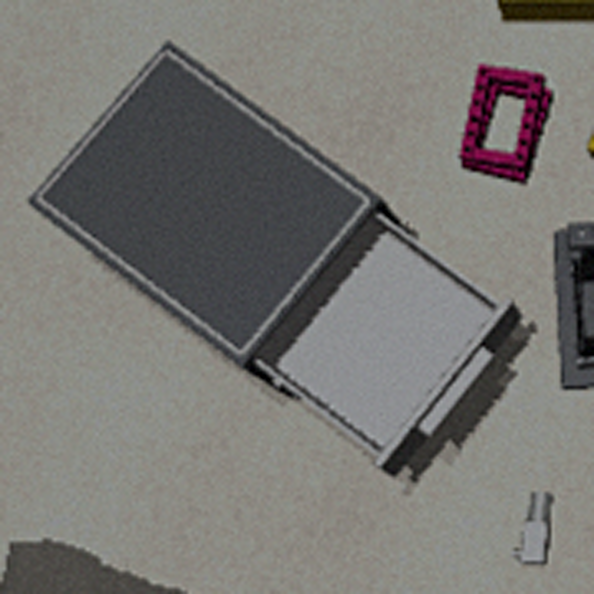

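```bash
cat >> h.py <<'E'
from scipy.spatial.transform import Rotation as R
def rows(x,y,z,jaw,s=None):
    """target TCP xyz (m), jaw = azimuth of tool y (deg), tool down"""
    s=s or read_state(); R0=R.from_quat(s["tool_rot"]); a=np.radians(jaw)
    Y=np.array([np.cos(a),np.sin(a),0]);Z=np.array([0,0,-1.]);X=np.cross(Y,Z)
    Rt=R.from_matrix(np.stack([X,Y,Z],1))
    d=R0.inv().apply(np.array([x,y,z])-s["tcp_pos"])*1000
    rv=(R0.inv()*Rt).as_rotvec(degrees=True)
    print("shift",d.round(1).tolist(),"turn",rv.round(2).tolist(),"n",round(max(np.linalg.norm(d)/50,np.linalg.norm(rv)/8.59),1))
def st():
    s=read_state(); y=R.from_quat(s["tool_rot"]).as_matrix()
    print("t",round(s["time"],2),"tcp",s["tcp_pos"].round(4).tolist(),"jaw",round(np.degrees(np.arctan2(y[1,1],y[0,1])),2),"tilt",round(np.degrees(np.arccos(-y[2,2])),2),"F",s["wrist_force"].round(1).tolist(),"w",round(s["grip_width"],4),"q",s["joints"].round(2).tolist())
E
python3 -c "
from h import *
rows(.436,-.07,.2,72.5)"
```

```text
shift [-425.6, -507.3, 31.3] turn [-0.0, 0.0, -7.07] n 13.3
```

```bash
python3 -m crank '[[[-426,-507,31],[0,0,-7],85],[[-426,-507,31],[0,0,-7],85],[[-426,-507,31],[0,0,-7],85],[[-426,-507,31],[0,0,-7],85],[[-426,-507,31],[0,0,-7],85],[[-426,-507,31],[0,0,-7],85],[[-426,-507,31],[0,0,-7],85],[[-426,-507,31],[0,0,-7],85],[[-426,-507,31],[0,0,-7],85],[[-426,-507,31],[0,0,-7],85],[[-426,-507,31],[0,0,-7],85],[[-426,-507,31],[0,0,-7],85],[[-426,-507,31],[0,0,-7],85],[[-426,-507,31],[0,0,-7],85],[[-426,-507,31],[0,0,-7],85],[[-426,-507,31],[0,0,-7],85],[[-426,-507,31],[0,0,-7],85]]'
python3 - <<'E'
from h import *
st()
p,d,W=cloud("wrist"); cv2.imwrite("pics/w1.png",p[:,:,::-1])
for r in cut_out("wrist","spent_pack")[:2]:
    m=r["mask"]&(d>0);q=W[m];t=q[q[:,2]>0.03]; print(r["conf"],m.sum(),rect(q),rect(t) if len(t)>9 else 0,np.percentile(q[:,2],[5,50,95]))
print([(r["conf"],r["point"]) for r in landmark_of("wrist","spent_pack")])
st()
E
```

```text
time: 3.95
tcp_pos: [0.4364, -0.0686, 0.2004]
tool_rot: [0.152, 0.988, 0.0, -0.0]
wrist_force: [0.1, 0.3, -0.2]
grip_width: 0.0849
t 3.95 tcp [0.4364, -0.0686, 0.2004] jaw 72.52 tilt 0.02 F [0.1, 0.3, -0.2] w 0.0849 q [-0.14, 0.28, 0.2, 2.1, -0.08, 0.77, 1.37]
0.87 5416 [[441.8, -69.8], [46.8, 104.0], 73.4] [[434.6, -69.2], [44.0, 89.5], 72.4] [0.03523741 0.03921117 0.04054726]
[(0.74, [0.4384, -0.0679, -0.0011])]
t 4.1 tcp [0.4365, -0.0689, 0.2004] jaw 72.52 tilt 0.01 F [-0.6, 0.7, -0.3] w 0.0849 q [-0.14, 0.28, 0.2, 2.1, -0.08, 0.77, 1.37]
```

View pics/w1.png

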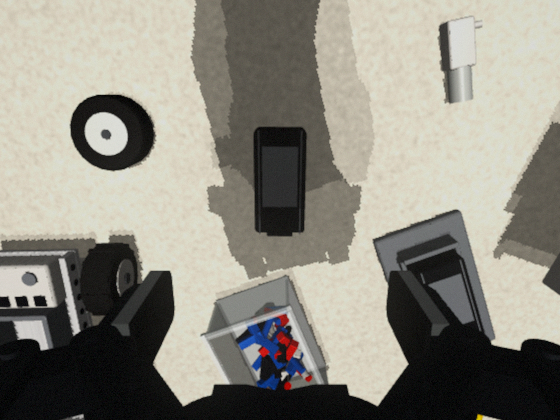

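```bash
python3 -c "
from h import *
rows(.435,-.069,.006,72.5)"
python3 -m crank '[[[0,0,100],[0,0,0],85],[[1,0,150],[0,0,0],85],[[1,0,180],[0,0,0],85],[[1,0,194],[0,0,0],85],[[1,0,194],[0,0,0],85],[[1,0,194],[0,0,0],85],[[1,0,194],[0,0,0],30],[[1,0,194],[0,0,0],30],[[1,0,194],[0,0,0],30],[[1,0,194],[0,0,0],30],[[1,0,194],[0,0,0],30],[[1,0,194],[0,0,0],30]]' 40
python3 -c "
from h import *
st()"
```

```text
shift [1.4, -0.6, 194.4] turn [0.01, 0.01, 0.02] n 3.9
time: 5.3
tcp_pos: [0.4367, -0.0685, 0.0082]
tool_rot: [0.152, 0.988, 0.0, 0.002]
wrist_force: [-2.7, 2.3, 27.1]
grip_width: 0.0433
t 5.3 tcp [0.4367, -0.0685, 0.0082] jaw 72.52 tilt 0.19 F [-2.7, 2.3, 27.1] w 0.0433 q [-0.04, 0.66, 0.08, 2.21, -0.19, 0.27, 1.47]
```

```bash
python3 -m crank '[[[0,0,-40],[0,0,0],30],[[0,0,-90],[0,0,0],30],[[0,0,-140],[0,0,0],30],[[0,0,-190],[0,0,0],30],[[0,0,-220],[0,0,0],30],[[0,0,-220],[0,0,0],30],[[0,0,-220],[0,0,0],30]]' 40
python3 - <<'E'
from h import *
st(); rows(.544,.2445,.22,52.6)
for n in("top","side"):
    z=np.load(f"/tmp/{n}.npz");W=z["W"]
    m=(W[...,2]>.07)&(W[...,2]<.083)&(np.hypot(W[...,0]-.57,W[...,1]-.25)<.14)
    q=W[m]; a=np.radians(52.6);d=np.array([np.cos(a),np.sin(a)]);l=np.array([-d[1],d[0]])
    print(n,rect(q)); u=(q[:,:2]-[.570,.270])@d*1000;v=(q[:,:2]-[.570,.270])@l*1000
    print(np.percentile(u,[1,5,50,95,99]),np.percentile(v,[1,5,50,95,99]))
    m=(W[...,2]>.122)&(W[...,2]<.131)&(np.hypot(W[...,0]-.5,W[...,1]-.17)<.12);q=W[m]
    print("plate",rect(q)); print(np.median((q[:,:2]-[.570,.270])@d*1000),np.median((q[:,:2]-[.570,.270])@l*1000))
p,d,W=cloud("side"); cv2.imwrite("pics/s1.png",p[:,:,::-1])
E
```

```text
time: 6.0
tcp_pos: [0.436, -0.0684, 0.2289]
tool_rot: [0.152, 0.988, 0.001, 0.003]
wrist_force: [-0.4, 0.4, -3.1]
grip_width: 0.0434
t 6.0 tcp [0.436, -0.0684, 0.2289] jaw 72.54 tilt 0.31 F [-0.4, 0.4, -3.1] w 0.0434 q [-0.18, 0.23, 0.24, 2.08, -0.08, 0.83, 1.37]
shift [-9.2, 330.8, 9.7] turn [0.18, 0.25, 19.94] n 6.6
top [[548.7, 237.9], [174.7, 188.7], 53.3]
[-100.80633164  -94.26361676  -27.22132115   39.72944248   45.93693572] [-83.32879557 -76.81491926  -2.16320204  70.63575762  76.98336688]
plate [[511.6, 189.4], [84.5, 181.5], 56.7]
-123.23315886512412 -4.366352557958995
side [[572.9, 254.3], [242.2, 177.5], 53.1]
[-128.71295593 -124.6508761    19.85825658   97.58655975  106.28376511] [-92.15001255 -77.18363407  -4.20987652  68.38783225  75.50128324]
plate [[514.1, 183.7], [86.7, 178.2], 51.1]
-125.89353983034317 -2.768514113241036
```

View pics/s1.png

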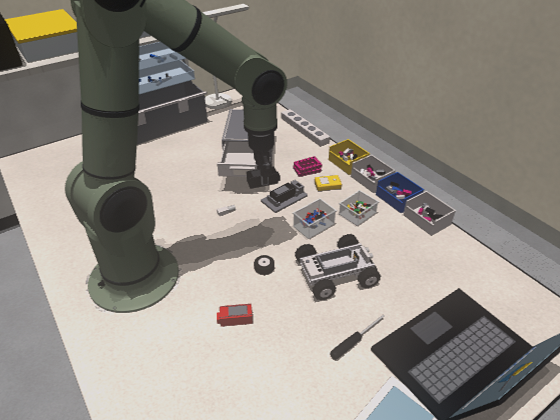

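```bash
python3 -c "
from h import *
rows(.546,.2427,.22,52.6)"
python3 -m crank '[[[-6,330,9],[0.2,0.2,20],30],[[-6,330,9],[0.2,0.2,20],30],[[-6,330,9],[0.2,0.2,20],30],[[-6,330,9],[0.2,0.2,20],30],[[-6,330,9],[0.2,0.2,20],30],[[-6,330,9],[0.2,0.2,20],30],[[-6,330,9],[0.2,0.2,20],30],[[-6,330,9],[0.2,0.2,20],30],[[-6,330,9],[0.2,0.2,20],30],[[-6,330,9],[0.2,0.2,20],30],[[-6,330,9],[0.2,0.2,20],30]]' 40
python3 - <<'E'
from h import *
st(); rows(.546,.2427,.086,52.6)
p,d,W=cloud("wrist"); cv2.imwrite("pics/w2.png",p[:,:,::-1])
p,d,W=cloud("top"); cv2.imwrite("pics/t2.png",p[:,:,::-1])
E
```

```text
shift [-12.0, 329.9, 8.5] turn [0.12, 0.15, 19.94] n 6.6
time: 7.15
tcp_pos: [0.5402, 0.2434, 0.2192]
tool_rot: [0.322, 0.947, -0.001, -0.001]
wrist_force: [1.2, -0.3, -2.3]
grip_width: 0.0431
t 7.15 tcp [0.5402, 0.2434, 0.2192] jaw 52.45 tilt 0.14 F [1.2, -0.3, -2.3] w 0.0431 q [-0.66, 0.49, 0.19, 1.71, -0.11, 0.96, 0.49]
shift [-5.1, 3.3, 133.2] turn [-0.13, -0.04, -0.15] n 2.7
```

View pics/w2.png

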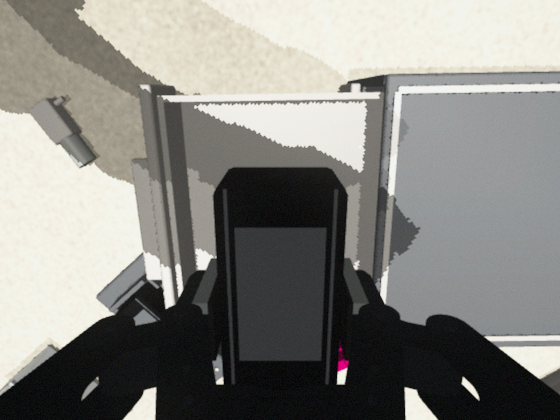

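View pics/t2.png

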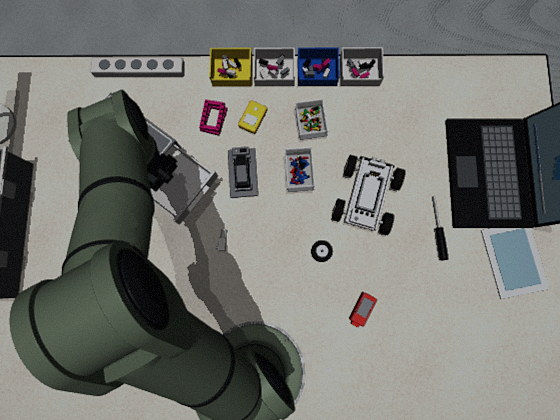

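```bash

python3 -m crank '[[[-5,3,40],[0,0,0],30],[[-5,3,80],[0,0,0],30],[[-5,3,110],[0,0,0],30],[[-5,3,125],[0,0,0],30],[[-5,3,131],[0,0,0],30],[[-5,3,133],[0,0,0],30],[[-5,3,133],[0,0,0],30]]' 40
python3 -c "
from h import *
st()"
```

```text
time: 7.95
tcp_pos: [0.5466, 0.2431, 0.0877]
tool_rot: [0.322, 0.947, -0.0, 0.0]
wrist_force: [0.2, -1.0, -2.1]
grip_width: 0.0434
t 7.95 tcp [0.5466, 0.2431, 0.0877] jaw 52.46 tilt 0.01 F [0.2, -1.0, -2.1] w 0.0434 q [-0.62, 0.67, 0.15, 1.79, -0.15, 0.69, 0.53]
```

```bash

python3 -m crank '[[[0,0,1],[0,0,0],30],[[0,0,2],[0,0,0],30],[[0,0,3],[0,0,0],30],[[0,0,3.5],[0,0,0],30],[[0,0,3.5],[0,0,0],30]]' 40
python3 -c "
from h import *
st()"
```

```text
time: 8.45
tcp_pos: [0.5466, 0.2433, 0.0844]
tool_rot: [0.322, 0.947, 0.0, 0.0]
wrist_force: [-1.2, 0.7, 1.7]
grip_width: 0.0434
t 8.45 tcp [0.5466, 0.2433, 0.0844] jaw 52.46 tilt 0.01 F [-1.2, 0.7, 1.7] w 0.0434 q [-0.62, 0.67, 0.15, 1.79, -0.15, 0.69, 0.53]
```

```bash

python3 -m crank '[[[0,0,0.5],[0,0,0],48],[[0,0,0.5],[0,0,0],60],[[0,0,0.5],[0,0,0],60],[[0,0,0],[0,0,0],60],[[0,0,-20],[0,0,0],60],[[0,0,-60],[0,0,0],60],[[0,0,-100],[0,0,0],60],[[0,0,-116],[0,0,0],60],[[0,0,-116],[0,0,0],60],[[0,0,-116],[0,0,0],60]]'
python3 - <<'E'
from h import *
st()
p,d,W=cloud("wrist"); cv2.imwrite("pics/w3.png",p[:,:,::-1])
for l in("spent_pack","drawer_floor","drawer_lip"): print(l,[(r["conf"],r["point"].round(3) if hasattr(r["point"],"round") else r["point"]) for r in landmark_of("wrist",l)[:2]])
for r in cut_out("wrist","spent_pack")[:1]:
    m=r["mask"]&(d>0);q=W[m];t=q[q[:,2]>0.105]; print(r["conf"],m.sum(),rect(t),np.percentile(q[:,2],[5,50,95]))
# plate
m=(W[...,2]>.122)&(W[...,2]<.132)&(np.hypot(W[...,0]-.5,W[...,1]-.18)<.12);print("plate",rect(W[m]))
m=(W[...,2]>.112)&(W[...,2]<.121)&(np.hypot(W[...,0]-.49,W[...,1]-.165)<.06);print("lip",rect(W[m]))
E
```

```text
time: 9.45
tcp_pos: [0.5465, 0.2433, 0.2002]
tool_rot: [0.322, 0.947, 0.0, 0.0]
wrist_force: [-0.3, 0.9, -1.1]
grip_width: 0.0598
t 9.45 tcp [0.5465, 0.2433, 0.2002] jaw 52.47 tilt 0.01 F [-0.3, 0.9, -1.1] w 0.0598 q [-0.65, 0.52, 0.19, 1.71, -0.12, 0.92, 0.5]
spent_pack [(0.8, [0.5504, 0.2408, 0.0723])]
drawer_floor [(0.7, [0.5724, 0.2696, 0.0768])]
drawer_lip [(0.94, [0.4872, 0.1579, 0.1179])]
plate [[480.7, 177.8], [20.0, 146.6], 53.2]
lip [[489.2, 172.4], [26.7, 106.4], 53.5]
```

View pics/w3.png

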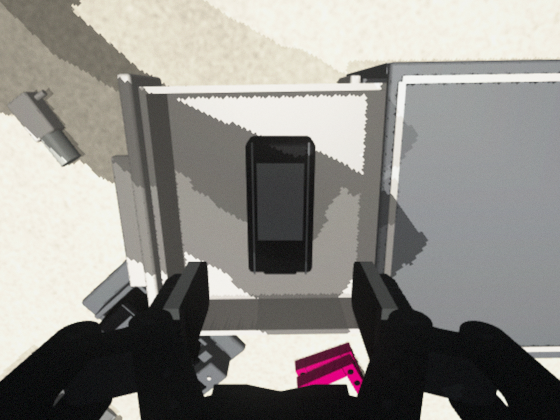

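```bash
python3 - <<'E'
from h import *
c=np.array([.5724,.268]);a=np.radians(52.6);d=np.array([np.cos(a),np.sin(a)])
for u,z in((-.191,.2),(-.191,.098),(-.01,.098)):
    t=c+u*d; print(t); rows(t[0],t[1],z,52.6)
E
python3 -m crank '[[[2,-50,0],[0,0,0],0],[[2,-100,0],[0,0,0],0],[[2,-155,0],[0,0,0],0],[[2,-155,0],[0,0,0],0],[[2,-155,0],[0,0,0],0],[[2,-155,50],[0,0,0],0],[[2,-155,90],[0,0,0],0],[[2,-155,102],[0,0,0],0],[[2,-155,102],[0,0,0],0]]'
python3 - <<'E'
from h import *
st()
p,d,W=cloud("side"); cv2.imwrite("pics/s4.png",cv2.resize(p[80:240,180:380],(0,0),fx=4,fy=3.7)[:,:,::-1])
c=np.array([.5724,.268]);a=np.radians(52.6);d=np.array([np.cos(a),np.sin(a)])
t=c-.01*d; rows(t[0],t[1],.098,52.6)
E
```

```text
[0.45639121 0.11626681]
shift [-6.0, -155.4, -0.3] turn [-0.06, -0.02, -0.14] n 3.1
[0.45639121 0.11626681]
shift [-6.0, -155.3, 101.7] turn [-0.06, -0.02, -0.14] n 3.7
[0.56632624 0.26005585]
shift [-5.6, 25.7, 101.5] turn [-0.06, -0.02, -0.14] n 2.1
time: 10.6
tcp_pos: [0.4499, 0.1217, 0.0965]
tool_rot: [0.321, 0.947, -0.001, -0.001]
wrist_force: [-0.1, -0.0, 0.9]
grip_width: 0.0002
t 10.6 tcp [0.4499, 0.1217, 0.0965] jaw 52.5 tilt 0.24 F [-0.1, -0.0, 0.9] w 0.0002 q [-0.52, 0.5, 0.16, 2.12, -0.15, 0.53, 0.67]
shift [-7.5, 180.1, -0.5] turn [-0.11, -0.04, -0.12] n 3.6
```

View pics/s4.png

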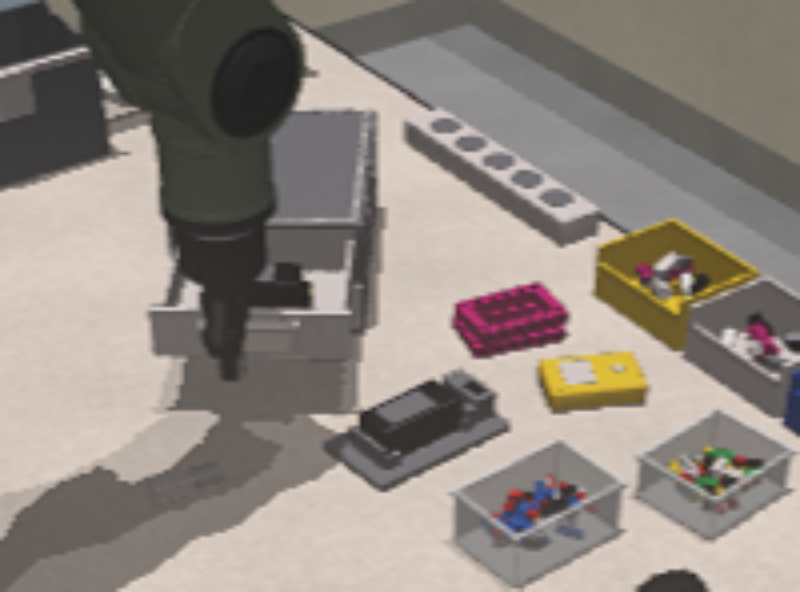

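```bash

python3 -m crank '[[[-4,15,0],[0,0,0],0],[[-7,30,0],[0,0,0],0],[[-7,42,0],[0,0,0],0],[[-7,54,0],[0,0,0],0],[[-7,68,0],[0,0,0],0],[[-7,82,0],[0,0,0],0],[[-7,96,0],[0,0,0],0],[[-7,110,0],[0,0,0],0],[[-7,124,0],[0,0,0],0],[[-7,136,0],[0,0,0],0],[[-7,148,0],[0,0,0],0],[[-7,158,0],[0,0,0],0],[[-7,168,0],[0,0,0],0],[[-7,168,0],[0,0,0],0]]'
python3 - <<'E'
from h import *
st()
p,d,W=cloud("side"); cv2.imwrite("pics/s5.png",cv2.resize(p[80:240,180:380],(0,0),fx=4,fy=3.7)[:,:,::-1])
E
```

```text
time: 12.05
tcp_pos: [0.5592, 0.252, 0.0975]
tool_rot: [0.321, 0.947, -0.0, -0.0]
wrist_force: [0.2, 0.3, -0.4]
grip_width: 0.0001
t 12.05 tcp [0.5592, 0.252, 0.0975] jaw 52.53 tilt 0.06 F [0.2, 0.3, -0.4] w 0.0001 q [-0.64, 0.68, 0.18, 1.74, -0.16, 0.74, 0.54]
```

View pics/s5.png

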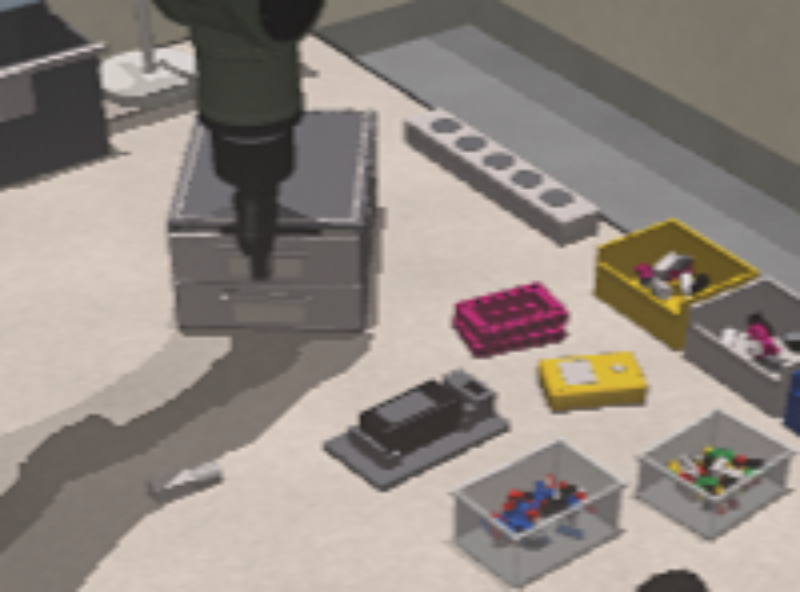

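```bash

python3 -m crank '[[[0,4,0],[0,0,0],0],[[0,8,0],[0,0,0],0],[[0,10,0],[0,0,0],0]]'
python3 -c "
from h import *
st()"
```

```text
time: 12.4
tcp_pos: [0.5652, 0.259, 0.0975]
tool_rot: [0.322, 0.947, -0.001, -0.0]
wrist_force: [-1.8, -5.2, 1.5]
grip_width: 0.0
t 12.4 tcp [0.5652, 0.259, 0.0975] jaw 52.48 tilt 0.09 F [-1.8, -5.2, 1.5] w 0.0 q [-0.64, 0.69, 0.18, 1.72, -0.17, 0.75, 0.53]
```

```bash

python3 -m crank '[[[0,1,0],[0,0,0],0],[[0,3,0],[0,0,0],0],[[0,4,0],[0,0,0],0]]'
python3 -c "
from h import *
st()"
```

```text
time: 12.7
tcp_pos: [0.5655, 0.2592, 0.0972]
tool_rot: [0.322, 0.947, -0.004, -0.002]
wrist_force: [-20.8, -21.1, 19.6]
grip_width: -0.0002
t 12.7 tcp [0.5655, 0.2592, 0.0972] jaw 52.41 tilt 0.5 F [-20.8, -21.1, 19.6] w -0.0002 q [-0.65, 0.69, 0.18, 1.71, -0.16, 0.76, 0.53]
```

```bash

python3 -m crank '[[[0,-5,0],[0,0,0],0],[[0,-30,0],[0,0,0],0],[[0,-60,-10],[0,0,0],0],[[0,-90,-60],[0,0,0],40],[[0,-110,-110],[0,0,0],85],[[0,-120,-150],[0,0,0],85],[[0,-120,-150],[0,0,0],85]]'
python3 - <<'E'
from h import *
st(); rows(.575,.047,.24,94.5)
p,d,W=cloud("wrist"); cv2.imwrite("pics/w6.png",p[:,:,::-1])
p,d,W=cloud("side"); cv2.imwrite("pics/s6.png",cv2.resize(p[80:240,180:380],(0,0),fx=4,fy=3.7)[:,:,::-1])
print([(r["conf"],r["point"]) for r in landmark_of("side","drawer_lip")[:2]])
E
```

```text
time: 13.4
tcp_pos: [0.4948, 0.1642, 0.2539]
tool_rot: [0.323, 0.946, -0.001, 0.001]
wrist_force: [0.8, 0.4, 0.7]
grip_width: 0.0579
t 13.4 tcp [0.4948, 0.1642, 0.2539] jaw 52.3 tilt 0.1 F [0.8, 0.4, 0.7] w 0.0579 q [-0.62, 0.34, 0.24, 1.85, -0.09, 0.96, 0.57]
shift [-135.1, -43.7, 14.1] turn [-0.08, 0.06, -42.2] n 4.9
[(0.95, [0.571, 0.274, 0.1188])]
```

View pics/w6.png

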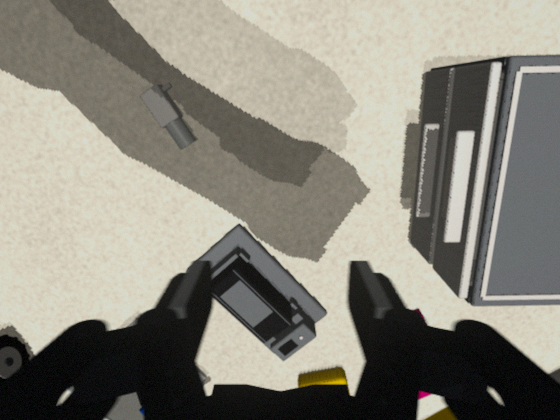

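View pics/s6.png

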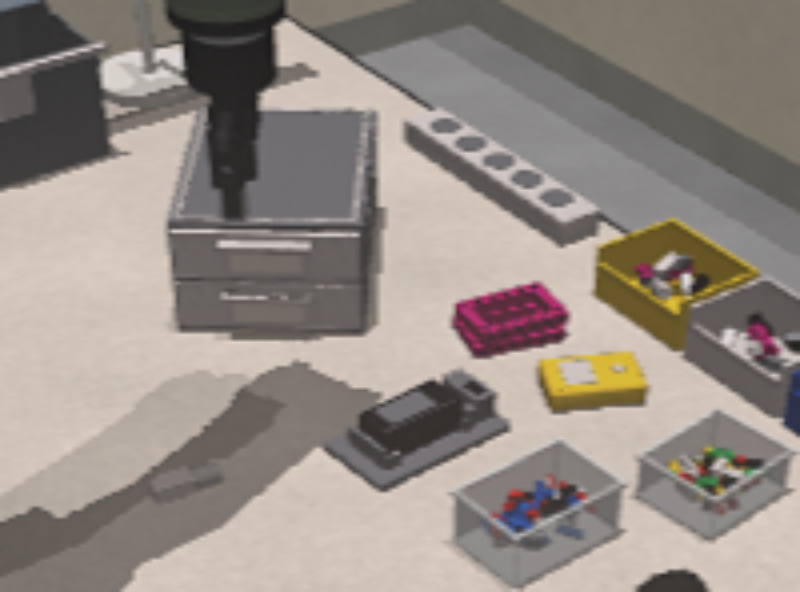

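```bash

python3 - <<'E'
from h import *
p,d,W=cloud("side")
c=np.array([.5724,.268]);a=np.radians(52.6);dd=np.array([np.cos(a),np.sin(a)]);l=np.array([-dd[1],dd[0]])
u=(W[...,:2]-c)@dd*1000; v=(W[...,:2]-c)@l*1000; z=W[...,2]*1000
for lo,hi,s in((75,105,'up'),(15,45,'low'),(110,121,'uplip'),(42,58,'lowlip')):
  for v0,v1 in((-85,-50),(-40,40),(-85,85)):
    m=(z>lo)&(z<hi)&(v>v0)&(v<v1)&(u>-20)&(u<60)
    print(s,v0,m.sum(),np.percentile(u[m],[3,50,97]).round(1) if m.sum()>5 else 0)
m=(z>131)&(z<140)&(abs(v)<90)&(u<250)&(u>-20); print("top front edge",np.percentile(u[m],[0.5,2]))
E
python3 -m crank '[[[-135,-44,14],[0,0,-42],85],[[-135,-44,14],[0,0,-42],85],[[-135,-44,14],[0,0,-42],85],[[-135,-44,14],[0,0,-42],85],[[-135,-44,14],[0,0,-42],85],[[-135,-44,14],[0,0,-42],85],[[-135,-44,14],[0,0,-42],85],[[-135,-44,14],[0,0,-42],85],[[-135,-44,14],[0,0,-42],85]]'
python3 - <<'E'
from h import *
st()
p,d,W=cloud("wrist"); cv2.imwrite("pics/w7.png",p[:,:,::-1])
for l in("fresh_pack","fresh_nose","charger"): print(l,[(round(r["conf"],2),np.round(r["point"],4)) for r in landmark_of("wrist",l)[:2]])
for l in("fresh_pack","charger"):
  for r in cut_out("wrist",l)[:2]:
    m=r["mask"]&(d>0);q=W[m];t=q[q[:,2]>0.043]; print(l,r["conf"],m.sum(),rect(q),rect(t),np.percentile(q[:,2],[5,50,95]))
E
```

```text
up -85 58 [ 7.3 16.2 22.3]
up -40 129 [ 6.9 14.8 20.8]
up -85 273 [ 7.1 15.  21.4]
low -85 48 [ 9.5 16.6 23.7]
low -40 112 [ 8.5 14.1 22.2]
low -85 247 [ 7.6 14.5 22.7]
uplip -85 24 [10.  16.2 22.8]
uplip -40 31 [-0.3  8.6 21.6]
uplip -85 86 [ 0.2 14.4 23. ]
lowlip -85 29 [ 9.6 17.8 26.1]
lowlip -40 53 [-1.2  8.1 23.3]
lowlip -85 125 [-0.  13.2 24.6]
top front edge [11.70180295 18.98315807]
time: 14.5
tcp_pos: [0.573, 0.0484, 0.2334]
tool_rot: [-0.038, 0.999, -0.003, -0.004]
wrist_force: [0.8, 0.7, 0.7]
grip_width: 0.085
t 14.5 tcp [0.573, 0.0484, 0.2334] jaw 94.34 tilt 0.55 F [0.8, 0.7, 0.7] w 0.085 q [-0.26, 0.45, 0.1, 1.73, -0.05, 0.98, 1.5]
fresh_pack [(0.96, array([0.5904, 0.0496, 0.0104]))]
fresh_nose []
charger []
fresh_pack 0.66 4640 [[597.7, 47.5], [103.7, 48.2], 3.2] [[591.0, 47.8], [89.7, 44.1], 4.5] [0.03714858 0.04928621 0.05065446]
charger 0.7 7939 [[601.4, 47.9], [160.0, 89.3], 4.8] [[660.9, 53.8], [13.0, 31.9], 9.1] [0.00985158 0.01154391 0.04163214]
```

View pics/w7.png

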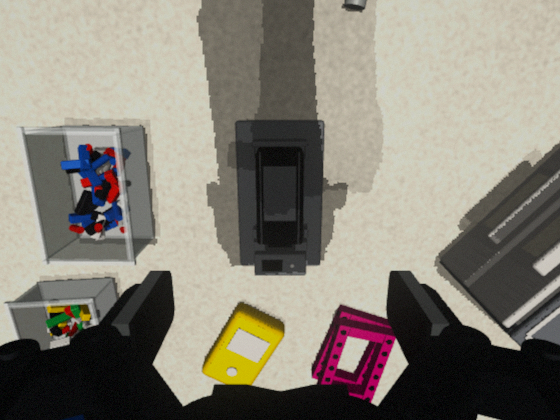

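```bash
python3 -c "
from h import *
rows(.591,.0478,.020,94.5)"
```

```text
shift [-19.5, -0.6, 213.5] turn [-0.29, -0.44, -0.08] n 4.3
```

```bash
python3 -m crank '[[[-19,-1,40],[-0.3,-0.4,-0.1],85],[[-20,-1,90],[-0.3,-0.4,-0.1],85],[[-20,-1,130],[-0.3,-0.4,-0.1],85],[[-20,-1,130],[-0.3,-0.4,-0.1],85],[[-20,-1,130],[-0.3,-0.4,-0.1],85],[[-20,-1,130],[-0.3,-0.4,-0.1],85]]'
python3 -c "
from h import *
st()
rows(.591,.0478,.020,94.5)"
```

```text
time: 15.4
tcp_pos: [0.5935, 0.048, 0.1059]
tool_rot: [-0.039, 0.999, 0.0, 0.001]
wrist_force: [-0.3, -0.8, 0.5]
grip_width: 0.0849
t 15.4 tcp [0.5935, 0.048, 0.1059] jaw 94.51 tilt 0.14 F [-0.3, -0.8, 0.5] w 0.0849 q [-0.23, 0.63, 0.08, 1.79, -0.07, 0.72, 1.53]
shift [2.7, -0.0, 85.8] turn [0.02, 0.14, 0.01] n 1.7
```

```bash
python3 -m crank '[[[2,0,30],[0,0.1,0],85],[[2.7,0,55],[0,0.1,0],85],[[2.7,0,72],[0,0.1,0],85],[[2.7,0,82],[0,0.1,0],85],[[2.7,0,86],[0,0.1,0],85],[[2.7,0,86],[0,0.1,0],85],[[2.7,0,86],[0,0.1,0],85]]'
python3 -c "
from h import *
st()"
```

```text
time: 16.1
tcp_pos: [0.5917, 0.0479, 0.021]
tool_rot: [-0.039, 0.999, 0.0, 0.001]
wrist_force: [0.3, 0.6, -0.4]
grip_width: 0.0851
t 16.1 tcp [0.5917, 0.0479, 0.021] jaw 94.5 tilt 0.13 F [0.3, 0.6, -0.4] w 0.0851 q [-0.22, 0.76, 0.06, 1.82, -0.08, 0.56, 1.54]
```

```bash
python3 -m crank '[[[0,0,0],[0,0,0],50],[[0,0,0],[0,0,0],30],[[0,0,0],[0,0,0],30],[[0,0,0],[0,0,0],30],[[0,0,0],[0,0,0],30],[[0,0,0],[0,0,0],30],[[0,0,-5],[0,0,0],30],[[0,0,-20],[0,0,0],30],[[0,0,-50],[0,0,0],30],[[0,0,-90],[0,0,0],30],[[0,0,-140],[0,0,0],30],[[0,0,-180],[0,0,0],30],[[0,0,-180],[0,0,0],30],[[0,0,-180],[0,0,0],30],[[0,0,-180],[0,0,0],30]]' 45
python3 - <<'E'
from h import *
st()
p,d,W=cloud("wrist"); cv2.imwrite("pics/w8.png",p[:,:,::-1])
p,d,W=cloud("side"); cv2.imwrite("pics/s8.png",p[:,:,::-1])
E
```

```text
time: 17.6
tcp_pos: [0.5906, 0.0477, 0.2004]
tool_rot: [-0.039, 0.999, 0.0, 0.0]
wrist_force: [-0.7, -0.3, -2.2]
grip_width: 0.0436
t 17.6 tcp [0.5906, 0.0477, 0.2004] jaw 94.51 tilt 0.06 F [-0.7, -0.3, -2.2] w 0.0436 q [-0.25, 0.51, 0.09, 1.73, -0.06, 0.91, 1.52]
```

View pics/w8.png

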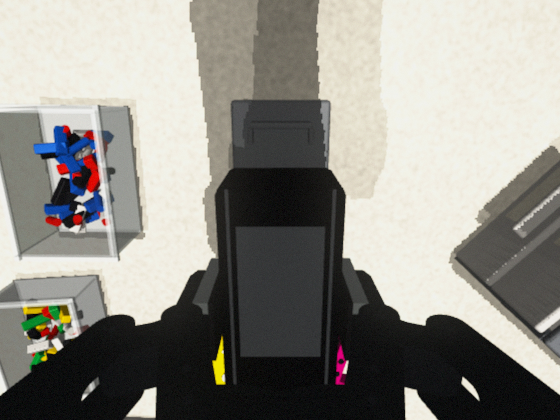

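View pics/s8.png

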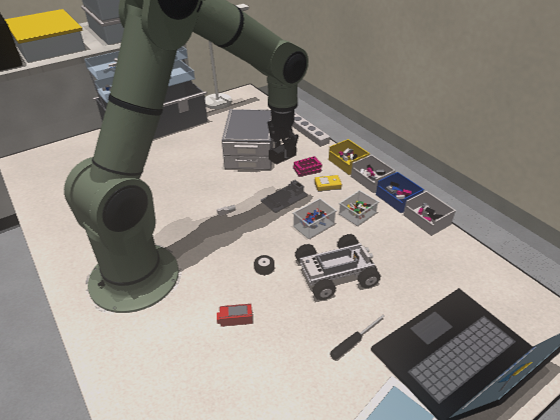

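```bash

python3 - <<'E'
from h import *
rows(.649,-.377,.26,74)
for n in("top","side"):
    p,d,W=cloud(n)
    for l in("bay_mouth","car"):print(n,[(round(r["conf"],2),np.round(r["point"],4)) for r in landmark_of(n,l)[:1]])
    c=np.array([.524,-.341]);a=np.radians(-16);dd=np.array([np.cos(a),np.sin(a)]);l=np.array([-dd[1],dd[0]])
    u=(W[...,:2]-c)@dd*1000; v=(W[...,:2]-c)@l*1000; z=W[...,2]*1000
    m=(abs(u)<60)&(abs(v)<35)&(z>25)&(z<45); q=W[m]; print("floor",m.sum(),rect(q),np.percentile(u[m],[1,50,99]),np.percentile(v[m],[1,50,99]),np.median(z[m]))
    m=(abs(u)<140)&(abs(v)<110)&(z>58)&(z<72);print("rim", rect(W[m]))
    m=(abs(u)<170)&(abs(v)<120)&(z>20)&(z<72);print("all", rect(W[m]))
    if n=="top": cv2.imwrite("pics/t9.png",cv2.resize(p[140:250,320:420],(0,0),fx=5,fy=5,interpolation=2)[:,:,::-1])
E
```

```text
shift [-24.8, -428.0, -60.2] turn [0.02, 0.0, 20.5] n 8.7
top [(0.75, array([ 0.5211, -0.34  ,  0.0653]))]
top [(0.46, array([ 0.6011, -0.1279,  0.0017]))]
floor 590 [[526.8, -341.8], [69.9, 114.1], 74.1] [-50.45565349   5.16417947  58.98128035] [-34.50927816   0.32926028  34.40333239] 36.63190228583524
rim [[529.3, -341.1], [176.5, 210.8], 73.7]
all [[528.7, -339.9], [179.0, 219.5], 73.6]
side [(0.75, array([ 0.5234, -0.3374,  0.0642]))]
side [(0.81, array([ 0.5245, -0.338 ,  0.0012]))]
floor 290 [[526.7, -343.9], [62.4, 110.4], 72.4] [-46.63742348   8.13390917  56.86163041] [-32.62444568  11.4351516   28.14659947] 38.585760143792
rim [[529.0, -345.6], [178.9, 211.7], 73.3]
all [[496.4, -336.5], [184.5, 286.7], 73.2]
```

View pics/t9.png

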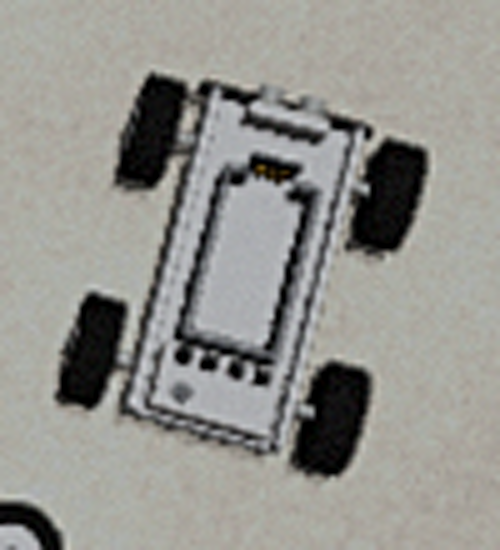

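```bash
python3 -m crank '[[[-3,-20,-20],[0,0,3],30],[[-7,-60,-50],[0,0,6],30],[[-10,-110,-60],[0,0,10],30],[[-14,-160,-60],[0,0,14],30],[[-18,-210,-60],[0,0,18],30],[[-22,-260,-60],[0,0,20.8],30],[[-25,-310,-60],[0,0,20.8],30],[[-25,-360,-60],[0,0,20.8],30],[[-25,-405,-60],[0,0,20.8],30],[[-25,-428,-60],[0,0,20.8],30],[[-25,-428,-60],[0,0,20.8],30],[[-25,-428,-60],[0,0,20.8],30],[[-25,-428,-60],[0,0,20.8],30]]' 45
python3 - <<'E'
from h import *
st()
p,d,W=cloud("wrist"); cv2.imwrite("pics/w10.png",p[:,:,::-1]); np.savez("/tmp/w10.npz",p=p,d=d,W=W)
for l in("bay_mouth","car","fresh_pack"):print([(round(r["conf"],2),np.round(r["point"],4)) for r in landmark_of("wrist",l)[:2]])
E
```

```text
time: 19.3
tcp_pos: [0.65, -0.3757, 0.2604]
tool_rot: [0.141, 0.99, 0.001, 0.001]
wrist_force: [-0.5, 0.1, -0.8]
grip_width: 0.0434
t 19.3 tcp [0.65, -0.3757, 0.2604] jaw 73.78 tilt 0.12 F [-0.5, 0.1, -0.8] w 0.0434 q [0.32, 0.73, 0.24, 1.18, -0.17, 1.25, 1.84]
[(0.9, array([ 0.5259, -0.3361,  0.0687]))]
[(0.61, array([ 0.5254, -0.3433, -0.    ])), (0.45, array([ 0.7679, -0.1694,  0.0015]))]
[(0.68, array([ 0.6508, -0.3805,  0.2507]))]
```

View pics/w10.png

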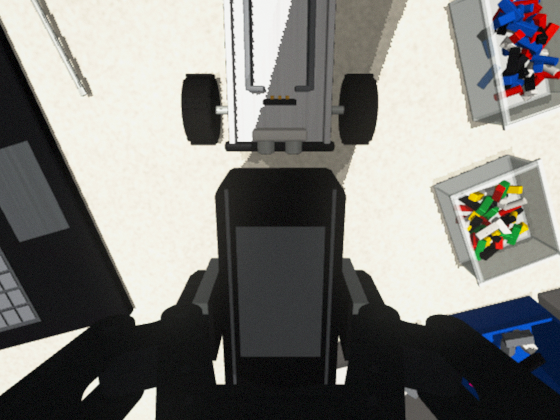

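```bash
python3 -m crank '[[[20,0,-20],[0,0,0],30],[[45,0,-40],[0,0,0],30],[[50,0,-60],[0,0,0],30],[[50,0,-60],[0,0,0],30],[[50,0,-60],[0,0,0],30]]' 45
python3 - <<'E'
from h import *
st()
p,d,W=cloud("wrist"); cv2.imwrite("pics/w11.png",p[:,:,::-1]); np.savez("/tmp/w11.npz",p=p,d=d,W=W,K=camera_params("wrist")["camera_matrix"],T=camera_params("wrist")["world_from_camera"])
cv2.imwrite("pics/w11c.png",cv2.resize(p[0:170,180:380],(0,0),fx=4,fy=3.5,interpolation=2)[:,:,::-1])
for l in("bay_mouth","car","fresh_pack"):print([(round(r["conf"],2),np.round(r["point"],4)) for r in landmark_of("wrist",l)[:2]])
E
```

```text
time: 20.0
tcp_pos: [0.6022, -0.3617, 0.3208]
tool_rot: [0.141, 0.99, 0.001, 0.001]
wrist_force: [0.8, 0.0, -2.0]
grip_width: 0.0433
t 20.0 tcp [0.6022, -0.3617, 0.3208] jaw 73.8 tilt 0.15 F [0.8, 0.0, -2.0] w 0.0433 q [0.32, 0.6, 0.25, 1.26, -0.15, 1.29, 1.85]
[(0.78, array([ 0.5242, -0.3374,  0.0687]))]
[(0.96, array([ 0.5239, -0.3422, -0.0011]))]
[(0.73, array([ 0.6027, -0.364 ,  0.3086])), (0.64, array([ 0.5252, -0.3438, -0.0034]))]
```

View pics/w11c.png

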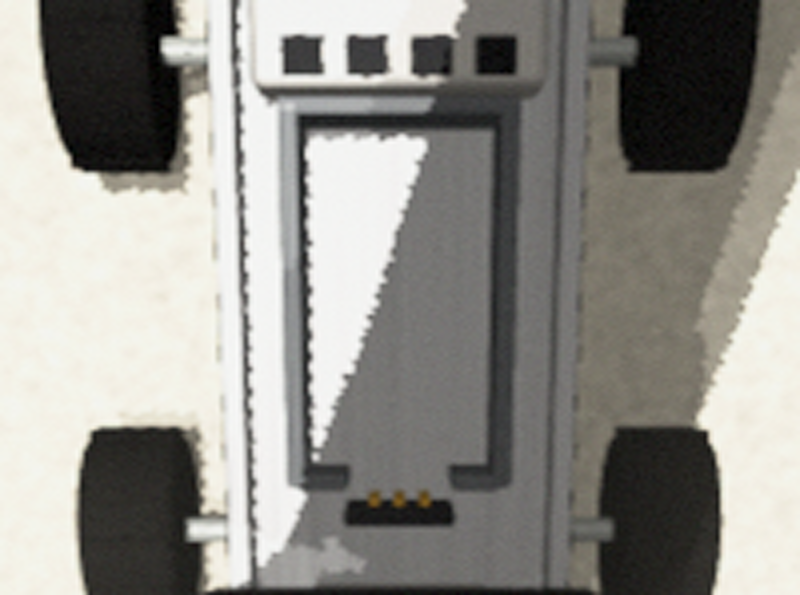

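```bash
python3 - <<'E'
from h import *
z=np.load("/tmp/w11.npz");K=z["K"];T=z["T"]
def bp(u,v,h):
    r=T[:3,:3]@np.array([(u-K[0,2])/K[0,0],-(v-K[1,2])/K[1,1],-1]); return T[:3,3]+r*(h-T[2,3])/r[2]
B=lambda x,y:bp(180+(x+.5)/4-.5,(y+.5)/3.5-.5,.066)
pts=dict(bl=B(300,113),br=B(498,113),fl=B(304,466),fr=B(493,466))
for k,v in pts.items():print(k,v.round(4))
c=sum(pts.values())/4;print("mouth",c); f=(pts['fl']+pts['fr'])/2;b=(pts['bl']+pts['br'])/2
print("len",np.linalg.norm(f-b),"yaw",np.degrees(np.arctan2(*(f-b)[1::-1])),"wid",np.linalg.norm(pts['bl']-pts['br']),np.linalg.norm(pts['fl']-pts['fr']))
for s in((180+399.5/4),):print("slot",bp(s,500/3.5,.06))
# wrist-depth: rim rect of car
W=z["W"];q=(W[...,2]>.06)&(W[...,2]<.072)&(np.hypot(W[...,0]-.52,W[...,1]+.34)<.16);print(rect(W[q]))
# held pack top plane
q=(W[...,2]>.335)&(np.hypot(W[...,0]-.60,W[...,1]+.36)<.07); q&=(np.indices(q.shape)[1]>232)&(np.indices(q.shape)[1]<330)&(np.indices(q.shape)[0]>185)&(np.indices(q.shape)[0]<370)
Q=W[q];A=np.c_[Q[:,:2]-Q[:,:2].mean(0),np.ones(len(Q))];s=np.linalg.lstsq(A,Q[:,2],rcond=None)[0];print("packtop",len(Q),s,np.percentile(Q[:,2],[5,50,95]))
v,u=150,280
for v in range(160,200,3):print(v,W[v,280].round(4),end=' ')
E
```

```text
bl [ 0.4677 -0.3483  0.066 ]
br [ 0.4813 -0.3014  0.066 ]
fl [ 0.5616 -0.3765  0.066 ]
fr [ 0.5756 -0.3282  0.066 ]
mouth [ 0.52154739 -0.33859946  0.066     ]
len 0.0980384279119848 yaw -16.28724813650761 wid 0.04880405882222998 0.05028989055805536
slot [ 0.57976451 -0.35488491  0.06      ]
[[528.2, -341.1], [175.9, 171.1], 73.7]
packtop 17774 [ 0.00765475 -0.00130661  0.34753438] [0.34634202 0.34759954 0.34860648]
160 [ 0.6019 -0.3611  0.0364] 163 [ 0.6051 -0.362   0.0373] 166 [ 0.6089 -0.3631  0.0354] 169 [ 0.5579 -0.3491  0.3159] 172 [ 0.5584 -0.3493  0.3196] 175 [ 0.5581 -0.3492  0.3264] 178 [ 0.5583 -0.3493  0.3306] 181 [ 0.5582 -0.3493  0.336 ] 184 [ 0.558  -0.3492  0.3413] 187 [ 0.558  -0.3492  0.3456] 190 [ 0.5589 -0.3495  0.3459] 193 [ 0.5598 -0.3498  0.346 ] 196 [ 0.5606 -0.35    0.3467] 199 [ 0.5616 -0.3503  0.3468]
```

View pics/w11.png

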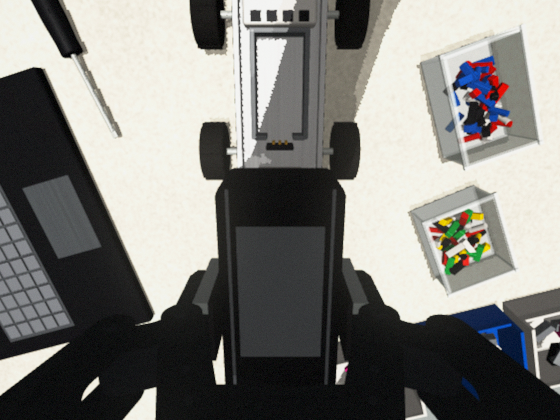

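```bash
python3 -c "
from h import *
rows(.523,-.3392,.16,73.7)"
```

```text
shift [82.1, -0.5, 159.4] turn [0.08, 0.0, 0.09] n 3.6
```

```bash
python3 -m crank '[[[20,0,0],[0,0,0],30],[[50,0,30],[0,0,0],30],[[82,-0.5,70],[0,0,0],30],[[82,-0.5,110],[0.1,0,0.1],30],[[82,-0.5,140],[0.1,0,0.1],30],[[82,-0.5,155],[0.1,0,0.1],30],[[82,-0.5,159],[0.1,0,0.1],30],[[82,-0.5,159],[0.1,0,0.1],30],[[82,-0.5,159],[0.1,0,0.1],30]]' 45
python3 - <<'E'
from h import *
st();rows(.523,-.3392,.1,73.7)
p,d,W=cloud("side"); cv2.imwrite("pics/s12.png",cv2.resize(p[180:320,250:420],(0,0),fx=4,fy=4,interpolation=2)[:,:,::-1])
p,d,W=cloud("wrist"); cv2.imwrite("pics/w12.png",p[:,:,::-1])
E
```

```text
time: 21.1
tcp_pos: [0.5238, -0.3397, 0.1617]
tool_rot: [0.142, 0.99, -0.0, 0.001]
wrist_force: [0.2, -0.2, -1.1]
grip_width: 0.0431
t 21.1 tcp [0.5238, -0.3397, 0.1617] jaw 73.69 tilt 0.1 F [0.2, -0.2, -1.1] w 0.0431 q [0.33, 0.61, 0.22, 1.68, -0.16, 0.87, 1.91]
shift [1.0, 0.3, 61.7] turn [-0.04, 0.09, -0.01] n 1.2
```

View pics/s12.png

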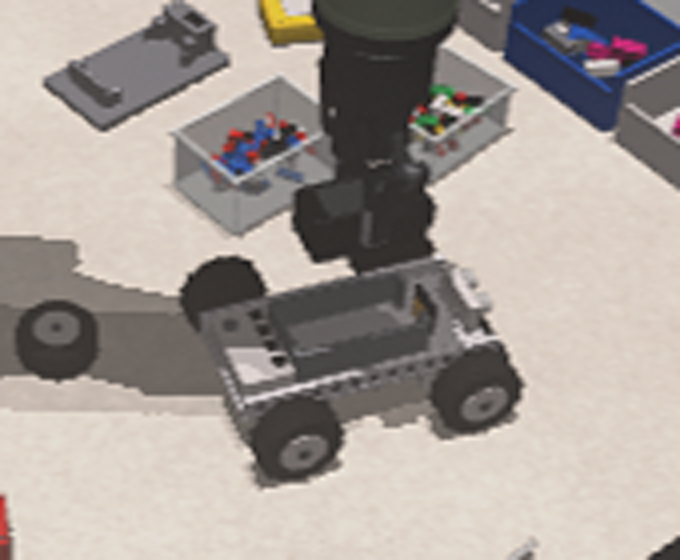

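View pics/w12.png

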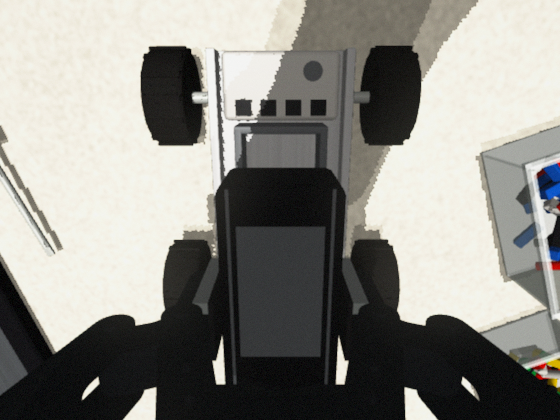

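```bash
python3 -m crank '[[[1,0,20],[0,0,0],30],[[1,0,40],[0,0,0],30],[[1,0,52],[0,0,0],30],[[1,0,58],[0,0,0],30],[[1,0,61],[0,0,0],30],[[1,0,61],[0,0,0],30],[[1,0,61],[0,0,0],30]]' 45
python3 - <<'E'
from h import *
st();rows(.523,-.3392,.09,73.7)
p,d,W=cloud("side"); cv2.imwrite("pics/s13.png",cv2.resize(p[180:320,250:420],(0,0),fx=4,fy=4,interpolation=2)[:,:,::-1])
p,d,W=cloud("wrist"); cv2.imwrite("pics/w13.png",p[:,:,::-1])
E
```

```text
time: 21.9
tcp_pos: [0.5231, -0.3396, 0.1013]
tool_rot: [0.142, 0.99, -0.001, 0.001]
wrist_force: [1.1, 0.1, -1.5]
grip_width: 0.0434
t 21.9 tcp [0.5231, -0.3396, 0.1013] jaw 73.69 tilt 0.16 F [1.1, 0.1, -1.5] w 0.0434 q [0.35, 0.69, 0.2, 1.72, -0.18, 0.75, 1.92]
shift [0.3, 0.3, 11.3] turn [-0.05, 0.16, -0.01] n 0.2
```

View pics/s13.png

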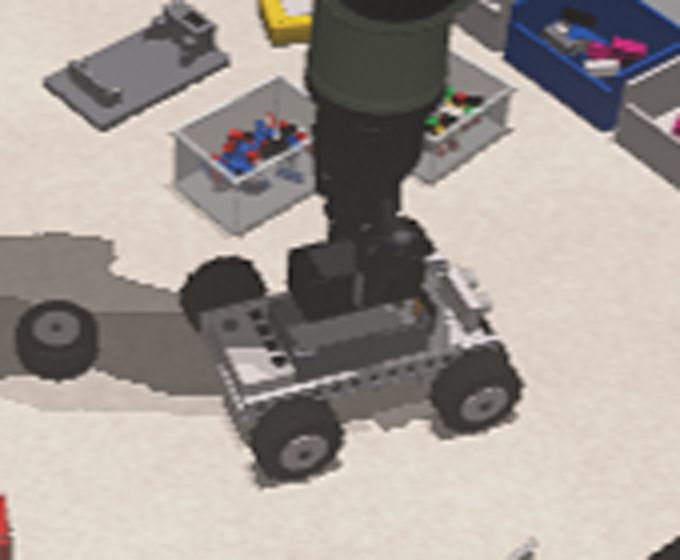

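View pics/w13.png

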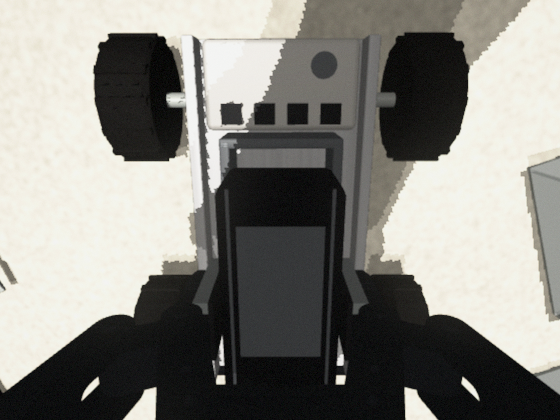

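```bash
python3 -m crank '[[[0.3,0.3,5],[0,0.1,0],30],[[0.3,0.3,9],[0,0.1,0],30],[[0.3,0.3,11],[0,0.1,0],30],[[0.3,0.3,11],[0,0.1,0],30],[[0.3,0.3,11],[0,0.1,0],30]]' 45
python3 - <<'E'
from h import *
st()
T=camera_params("wrist")["world_from_camera"];K=camera_params("wrist")["camera_matrix"]
p,d,W=cloud("wrist"); cv2.imwrite("pics/w14.png",cv2.resize(p[110:200,190:370],(0,0),fx=4.4,fy=4.4,interpolation=2)[:,:,::-1])
np.savez("/tmp/w14.npz",p=p,d=d,W=W,K=K,T=T)
print([(round(r["conf"],2),np.round(r["point"],4)) for r in landmark_of("wrist","fresh_pack")[:2]])
p,d,W=cloud("side"); cv2.imwrite("pics/s14.png",cv2.resize(p[180:320,250:420],(0,0),fx=4,fy=4,interpolation=2)[:,:,::-1])
for l in("car","bay_mouth","fresh_pack"):print([(round(r["conf"],2),np.round(r["point"],4)) for r in landmark_of("side",l)[:2]])
W=np.load("/tmp/w14.npz")["W"]
for v in range(140,210,4):print(v,W[v,280].round(4).tolist())
E
```

```text
time: 22.5
tcp_pos: [0.5229, -0.3392, 0.0902]
tool_rot: [0.142, 0.99, -0.0, 0.0]
wrist_force: [-0.8, 0.2, -0.6]
grip_width: 0.0436
t 22.5 tcp [0.5229, -0.3392, 0.0902] jaw 73.69 tilt 0.06 F [-0.8, 0.2, -0.6] w 0.0436 q [0.35, 0.7, 0.19, 1.72, -0.18, 0.74, 1.92]
[(0.71, array([ 0.522 , -0.3389,  0.079 ]))]
[(0.68, array([ 0.5236, -0.3384,  0.0063])), (0.34, array([0.5895, 0.0525, 0.0011]))]
[(0.62, array([ 0.5242, -0.342 ,  0.0663]))]
[(0.77, array([ 0.5228, -0.3428,  0.0815]))]
140 [0.4708, -0.3243, 0.0588]
144 [0.4715, -0.3245, 0.0674]
148 [0.4732, -0.325, 0.0677]
152 [0.475, -0.3255, 0.0669]
156 [0.4816, -0.3274, 0.0367]
160 [0.4836, -0.328, 0.037]
164 [0.4856, -0.3286, 0.0377]
168 [0.4789, -0.3267, 0.0838]
172 [0.4789, -0.3267, 0.0919]
176 [0.4791, -0.3267, 0.0981]
180 [0.4791, -0.3267, 0.1046]
184 [0.4791, -0.3267, 0.1109]
188 [0.4792, -0.3268, 0.116]
192 [0.4802, -0.3271, 0.1171]
196 [0.4813, -0.3274, 0.1179]
200 [0.4826, -0.3278, 0.1178]
204 [0.4838, -0.3281, 0.1182]
208 [0.4855, -0.3286, 0.1171]
```

View pics/w14.png

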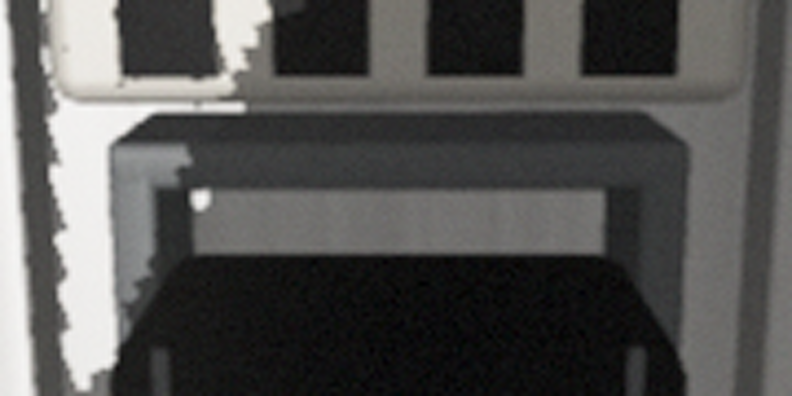

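View pics/s14.png

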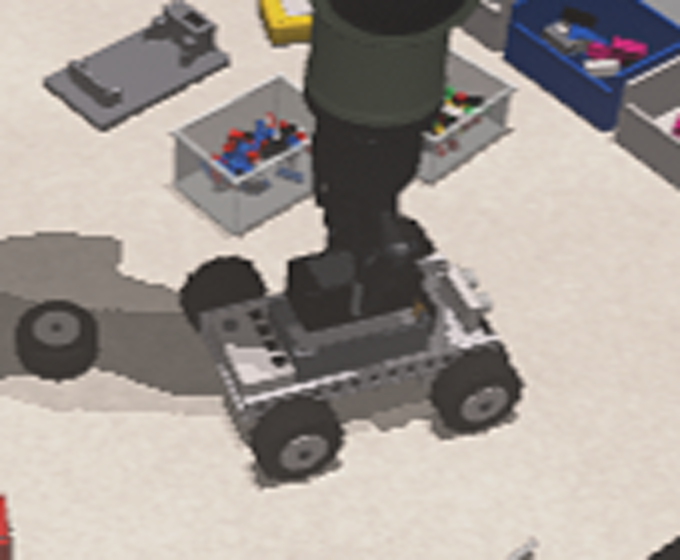

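```bash
python3 -m crank '[[[0,0,0],[0,0,0],30],[[0,0,0],[0,0,0],30],[[0,0,0],[0,0,0],30]]' 45
python3 - <<'E'
from h import *
st(); camera("side"); print([(round(r["conf"],2),np.round(r["point"],4)) for r in landmark_of("side","drawer_lip")[:2]])
p,d,W=cloud("top"); cv2.imwrite("pics/t15.png",p[:,:,::-1])
st()
E
```

```text
time: 23.1
tcp_pos: [0.523, -0.3392, 0.0904]
tool_rot: [0.142, 0.99, -0.0, 0.001]
wrist_force: [-0.2, -0.0, -1.2]
grip_width: 0.0432
t 23.1 tcp [0.523, -0.3392, 0.0904] jaw 73.69 tilt 0.08 F [-0.2, -0.0, -1.2] w 0.0432 q [0.35, 0.7, 0.19, 1.72, -0.18, 0.74, 1.92]
[(0.79, array([0.5726, 0.2706, 0.1181]))]
t 23.25 tcp [0.523, -0.3392, 0.0904] jaw 73.69 tilt 0.08 F [-0.2, -0.5, -1.3] w 0.0432 q [0.35, 0.7, 0.19, 1.72, -0.18, 0.74, 1.92]
```

View pics/t15.png

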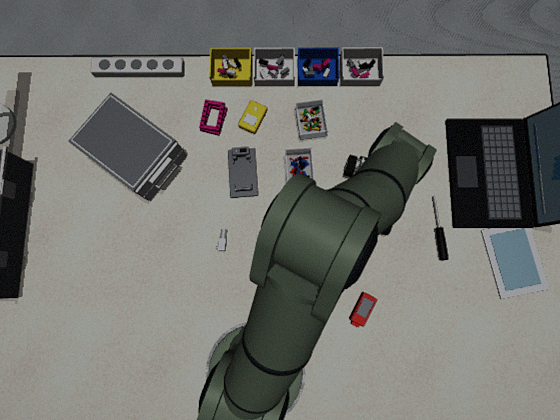

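```bash
python3 -c "
from h import *
print(close_job()); st()"
```

```text
the job is handed in; nothing more can be done
None
the job is handed in; nothing more can be done
```

The battery change is done up to your part: the charged pack is held over the bay, ready for you to guide home. I handed in at about 23 s of the 66 s allowed.

**Empty pack and drawer:**
- I set the empty pack down flat in the open top drawer, released it, and checked it with the wrist camera.
- I then pushed the drawer shut. It stalled at about 30 N with no further travel. Its front measured flush with the lower drawer's front, to within about 1 mm.

**Charged pack, last checks:**
- **Height:** the underside is about 12 mm above the bay rim.
- **Centring:** it sits about 1 mm too far back and is off by less than 1 mm sideways.
- **Alignment:** the axis matches the car's to within about 0.5°, with the nose at the slot end. The gripper's tilt is below 0.1°.
- **Contact:** the wrist force showed only the pack's weight. It is gripped at 45 N and not moving.

**Disagreements:** the network position estimates for the bay and the car spread over about 5 mm. I relied on the bay edges in the wrist picture instead, and they agreed with the depth image.

**Car and other things:** the car's last position estimate matched the earlier ones. In the last top view the other things I could see look where they started. The arm hid the spare wheel and most of the car there, but both looked in place in the last side view.

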